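# Line up the quarter-turn fasteners and hold the dust extractor's filter cover shut

## Task

The filter cover on top of the bench dust extractor is standing ajar on its sprung hinge. While it is ajar, turn each of its two quarter-turn wing fasteners until the wing lines up with the index marks on the cover, so that the cross-pins underneath match the slots in the frame; then press the cover down gently with the fingertips until it is flat on the frame all round, and finish while still holding it pressed there (it springs up if you let go, and I will lock the fasteners). Leave the wings lined up and do not disturb the other things on the bench.

Things in the scene. Friction and masses are not known exactly. Their poses are not given: they have to be found in the camera images.
- extractor: Bench-top dust extractor, fixed on the bench: grey steel casing 260 (x) by 320 (y) by 150 mm high. Origin: centre of its underside, at bench height. Its front (switch, knob) faces its -x; y runs along the front edge; z up. The top is an open frame 150 mm high, with a seal 3 mm proud round the filter and two slots near the front edge.
- cover: Aluminium filter cover, 245 by 306 by 6 mm, hinged about its y axis at its rear edge. Origin: on the hinge line, mid-width, at its underside (extractor x +115, z +153 mm); the plate runs to x -245; z out of its top face; axes as the extractor's when shut. Springs lift it against a stop 0.13 rad open (front edge 32 mm up), where it starts. Shut, it is level, its top face 159 mm above the bench.
- cover_front (a point): Point on the cover's top face at mid-width, 23 mm behind the front edge: bare plate, the place to press. Axes as the cover's. Pushing down here takes 3 to 5 N to start and 8 to 11 N near shut, then the cover meets a hard stop; let go, it springs up again.
- left_wing (a point): Wing head of the quarter-turn fastener at the cover's front left (cover x -210, y +105 mm): dark steel bar 40 mm long (its y), 10 mm thick (its x), from 6 to 30 mm above the cover's top face, on a hub 18 mm across. Point: on the turning axis, 26 mm above that face, 4 mm below the wing's top; z along the axis, out of the cover. Lined up when y is parallel to the extractor's y, either way round.
- right_wing (a point): Wing head of the quarter-turn fastener at the cover's front right (cover x -210, y -105 mm): dark steel bar 40 mm long (its y), 10 mm thick (its x), from 6 to 30 mm above the cover's top face, on a hub 18 mm across. Point: on the turning axis, 26 mm above that face, 4 mm below the wing's top; z along the axis, out of the cover. Lined up when y is parallel to the extractor's y, either way round.
- left_wing_fastener (a joint): Turn of the left fastener (rad, counter-clockwise seen from above): 0 or pi (3.14) is lined up, starts at 0.6 to 2.54. It turns either way, from -3.5 to 6.6, with slight friction (0.06 N m), and stays where left. A dark index mark 12 by 3 mm on the cover at each end of the lined-up wing, 30 mm from its axis, shows the direction.
- right_wing_fastener (a joint): The same for the right fastener. Each has a cross-pin 28 mm long, 5 mm thick, parallel to its wing, 11 mm below the cover's underside. With a wing more than about 10 degrees off its marks the pin binds on the slot's edges; more than about 20 degrees off, it lands on the frame and the cover stays 0.05 rad ajar.
- left_slot (a point): Centre of the left slot, at the frame's top face: 34 mm long along the extractor's y, 8 mm wide, straight below the left fastener of the shut cover (extractor x -95, y +105 mm). Axes as the extractor's. The cross-pin must enter it as the cover is pressed down.
- right_slot (a point): Centre of the right slot, at the frame's top face: 34 mm long along the extractor's y, 8 mm wide, straight below the right fastener of the shut cover (extractor x -95, y -105 mm). Axes as the extractor's. The cross-pin must enter it as the cover is pressed down.
- bench_block: Bystander: steel bench block, 65 by 65 by 20 mm, lying on the bench to the left of the extractor; origin at the centre of its underside.
- pliers: Bystander: small pliers with red handles, about 160 mm long, lying on the bench to the left of the extractor; origin near the middle, at the underside.
- findings_jar: Bystander: clear jar with a metal cap, 60 mm across, 75 mm high, standing to the right of the extractor; origin at the centre of its underside.
- saw_frame: Bystander: jeweller's saw frame, 230 mm long with its wooden handle and 90 mm deep, lying on the bench to the right of the extractor; origin near the blade, at the underside.

How it is judged:
By the outcome, as a careful person would: the job done as asked, in the order asked, and still so for the second after the job is handed in, while the arm keeps its last pose, push and grip.
It also fails if it takes over 54 s, if anything falls off the work surface, if the arm or the gripper's body presses on something with over 40 N, if the wrist force passes 120 N, or if a joint passes its speed limit or range.

## Robot

A 6-joint arm with a two-finger parallel gripper is mounted at the origin on the work surface. World frame = base frame: x ahead of the robot, y to its left, z up, the work surface at z = 0. Lengths are in m, angles in rad, forces in N, time in s.
With the tool pointing down it reaches from about 0.35 to 0.85 m from the base axis. Payload 8.1 kg.
Tool frame: the origin (TCP) lies on the centre line of the jaws, within the pads' length; the fingertips stand 22 mm ahead of it and the grasp point (between the pads) lies 3 mm ahead of it; z points along the fingers, y is the line along which they close (so a half turn about z gives the same grasp; the last joint's range is limited). The gripper opens to 85 mm and grips with 20 to 120 N. Pads are 22 mm wide; open, the fingers measure 114 mm over their backs; the gripper's body (76 mm by 85 mm) begins 54 mm behind the grasp point. The pads swing forward as they close: fully open they stand 13 mm farther back than shut.
Start: joints at [1.073, 0.13, 1.488, -0, 1.523, -0.085], TCP at [0.241, 0.55, 0.253] pointing down, gripper open.
Joint ranges: [-2.96, 2.96], [-0.89, 2.26], [0.02, 2.5], [-1.34, 4.48], [0, 2.73], [-2.66, 2.66]. Speed limits (rad/s): [2.39, 2.39, 2.79, 3.14, 3.14, 3.14].

## Interface

Orientations are given as a rotation vector (axis times angle).
In Python, from rig import sense, read_camera, job_done, cut_out, spot_point gives the robot as it stands. The module is installed in compiled form; this text tells all that it offers.
- The arm moves only by the tool move_arm, never from a script. Its argument "rows" is a list of rows, each a list of 2 entries, a list of its own where there are three numbers: the shift along the tool's x, y, z in mm, then the turn, a rotation vector about the tool's x, y, z in rad. In form: [[[x, y, z], [ax, ay, az]], ...]. A call has 1 to 20 rows; each row shifts and turns the commanded pose from where the row before left it, along the tool's axes as they then stand; what a row does not reach is not made up. A row lasts 1/8 s, in which the tool goes at most 62.5 mm and 10.7 degrees, less where a joint would pass 70% of its speed; a pose out of reach is approached as far as the arm can. A call with a gripper value outside its range is refused whole. "hand" is the finger opening in mm, from 0 to 85.4, set as the call begins (left out, the last holds). The fingers move at their own pace and stop on an object; the grip force is fixed at half the most. Time passes only in rows, so rows that do not move let the fingers close. It gives the time, the measured TCP pose, the force, the opening and the grip force at its end, in the units of the state.
- sense(): the state, without advancing time (a new reading comes with each control period).
- read_camera(name): name is "scene" or "side" or "wrist"; returns a dict with "image" (420x560x3 uint8, blue, green, red), "fx", "fy", "cx", "cy" (pixels), "k1" (the pictures are not rectified: a ray, as slopes to the right and down, at radius r is drawn at 1 + k1 r^2 times it, then the intrinsics apply), "position" and "attitude" of the camera in the world. Camera axes: x right, y down, z forward; pixel columns grow to the right and rows downward; lengths in m; the calibration is good to about 2 mm. A picture is of the moment at which its call begins. There is no depth.
- job_done(): hands the job in; it is judged then, once.
Trained networks look in the newest picture that a camera, given by its name, has taken for a name from the list of things; names that differ only in an ending like _2 or _b are one class to them, and where a whole thing is asked for, a point or a joint stands for the part that bears it (a point fixed in the world has none). Each returns a list of dicts, best first, with "conf" (0 to 1); they miss things now and then, are a little off and sometimes report something else, mostly with a low value. They report only what shows in the picture. A call takes as long as a camera call.
- cut_out(name, camera): "pixels" (420x560 bool, what is visible of it).
- spot_point(name, camera): "position" ([x, y, z] in m, in world coordinates, good to about 4 mm: a listed point, or the origin of a listed thing).
The state is a dict: "clock": time; "qpos": joint angles; "joint_vel": joint speeds; "effort": joint torques, N m; "ee_pos": TCP position; "tool_rot": TCP orientation; "wrist_force": force on the tool from outside, world axes, zero at the start; "ft_torque": the same for the moment, N m; "width": finger opening in m; "finger_force": force on a finger pad.
Only numpy, scipy, OpenCV 4.12 (cv2) and the standard library are available. Lean on these libraries where they do the work, as an engineer would, in place of code of your own. Each camera call takes 0.05 s, during which the arm holds its last target. There are 200 camera calls.

## Working session

There is one attempt and no reset: what is moved stays moved. The work goes in short steps, Python scripts to look and compute and a tool call to move; the robot and the scene stay as the last step left them, time stands still between calls to the robot, and variables do not carry over. Pictures are saved under pics/ and viewed, at most 10 in all, crops included, and the job is handed in when it is done.

Besides the shell and the picture viewer there is one more tool, called in YAML: its name, and indented under it one key for each argument. move_arm: Moves the arm, as the interface text tells. Its arguments: {"type":"object","properties":{"rows":{"type":"array","items":{"type":"array"}},"hand":{"type":"number"}},"required":["rows"]}

```bash
mkdir -p pics
cat > h.py <<'E'
import numpy as np,cv2
from rig import *
from scipy.spatial.transform import Rotation as R
def proj(c,P):
    A=np.array(c["attitude"]); 
    M=A if A.shape==(3,3) else (R.from_rotvec(A).as_matrix() if A.size==3 else R.from_quat(A).as_matrix())
    p=(np.atleast_2d(P)-c["position"])@M
    s=p[:,:2]/p[:,2:]; r2=(s**2).sum(1,keepdims=True)
    s=s*(1+c["k1"]*r2); return s*[c["fx"],c["fy"]]+[c["cx"],c["cy"]]
def ray(c,uv):
    A=np.array(c["attitude"]); M=A if A.shape==(3,3) else R.from_rotvec(A).as_matrix()
    d=(np.atleast_2d(uv)-[c["cx"],c["cy"]])/[c["fx"],c["fy"]]; s=d.copy()
    for _ in range(20): s=d/(1+c["k1"]*(s**2).sum(1,keepdims=True))
    return np.c_[s,np.ones(len(s))]@M.T
def onz(c,uv,z):
    r=ray(c,uv); p=np.array(c["position"]); return p+r*((z-p[2])/r[:,2:])
E
python3 - <<'E'
from h import *
ims=[]
for n in["scene","side","wrist"]:
    c=read_camera(n); cv2.imwrite(f"pics/{n}0.png",c["image"]); print(n,np.round(c["position"],3),np.shape(c["attitude"]),np.round(c["attitude"],3).tolist(),c["k1"],c["fx"])
    if n!="wrist":
      for o in["extractor","cover","cover_front","left_wing","right_wing","left_slot","right_slot","findings_jar","bench_block"]:
        print(o,[(np.round(d["position"],4).tolist(),round(d["conf"],2)) for d in spot_point(o,n)[:2]])
s=sense();print(s["tool_rot"],s["ee_pos"],s["width"],s["clock"])
E
```

```text
scene [ 1.401 -0.087  0.914] (3,) [-1.829, -1.642, 0.674] -0.04917736098988994 468.52150506627146
extractor []
cover [([0.7137, -0.0118, 0.1548], 0.74)]
cover_front [([0.497, 0.037, 0.1881], 0.94)]
left_wing [([0.5348, 0.1389, 0.2155], 0.67)]
right_wing [([0.4869, -0.0686, 0.2151], 0.67)]
left_slot [([0.5302, 0.1369, 0.1495], 0.8)]
right_slot [([0.4858, -0.062, 0.1506], 0.67)]
findings_jar [([0.6499, -0.2356, -0.0003], 0.9)]
bench_block [([0.7338, 0.2442, -0.0016], 0.98), ([0.5207, -0.2604, 0.0012], 0.62)]
side [ 0.266 -0.704  0.896] (3,) [-2.276, 0.509, -0.214] -0.1108690253073998 446.0295001206
extractor []
cover [([0.7128, -0.0072, 0.1513], 0.74)]
cover_front [([0.5029, 0.0368, 0.1873], 0.67)]
left_wing [([0.5393, 0.1373, 0.2103], 0.63)]
right_wing [([0.4888, -0.0656, 0.2172], 0.57)]
left_slot [([0.5332, 0.1362, 0.1509], 0.72)]
right_slot [([0.4874, -0.0707, 0.1492], 0.7)]
findings_jar [([0.643, -0.2359, 0.0001], 0.98), ([0.5239, -0.2629, -0.0001], 0.38)]
bench_block []
wrist [0.17  0.58  0.373] (3,) [2.403, 1.572, 0.247] -0.06775902334180739 321.12732489354823
[-6.43828313e-01 -3.07488395e+00  6.10901491e-06] [0.24067568 0.54961665 0.25330403] 0.0853487139008655 1.05
```

View pics/scene0.png

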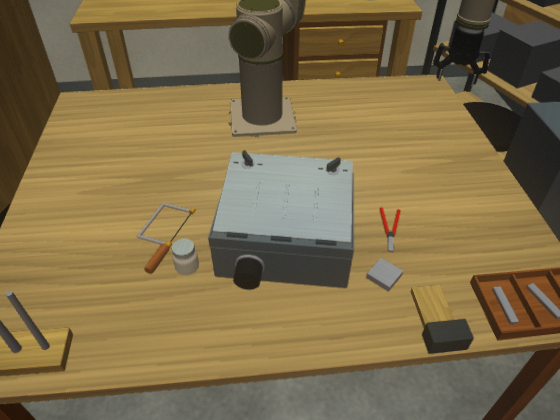

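View pics/side0.png

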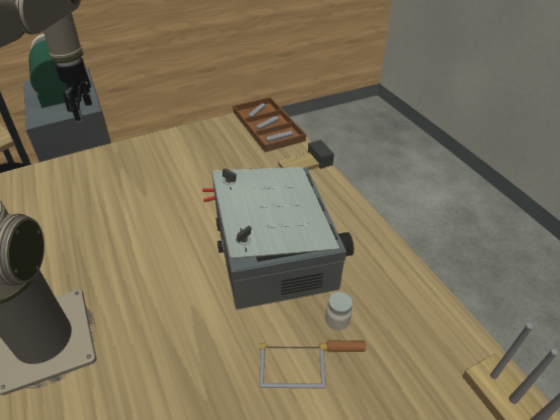

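The scene picture shows the extractor centred near pixel (285,220), rear towards the camera. Its wings are at (248,159) and (334,165), the jar at (185,256) and the block at (385,273). The side picture shows the wings at (229,176) and (243,234). Spot points agree with the given sizes: wings 211 mm apart, height 0.213 m, extractor yaw about -0.235. Next I fit the pose and wing angles.

```bash
cat >> h.py <<'E'
PSI,HX,HY=-0.235,0.713,-0.0095
def cov(th=0.13,psi=None,h=None):
    psi=PSI if psi is None else psi; h=(HX,HY) if h is None else h
    return R.from_euler('z',psi)*R.from_euler('y',th), np.array([h[0],h[1],0.153])
def cpt(p,th=0.13): r,o=cov(th); return r.apply(p)+o
def wingmask(c,side,ang,th=0.13,S=4,d=(0,0)):
    m=np.zeros((420*S,560*S),np.uint8)
    b=[[x,y,z] for x in(-.005,.005) for y in(-.02,.02) for z in(.012,.036)]
    hb=[[.009*np.cos(t),.009*np.sin(t),z] for t in np.linspace(0,6.28,16) for z in(.006,.012)]
    for q in(R.from_euler('z',ang).apply(b),np.array(hb)):
        P=cpt(q+[-.210+d[0],side*.105+d[1],0],th)
        cv2.fillConvexPoly(m,cv2.convexHull((proj(c,P)*S+S/2).astype(np.int32)),1)
    return cv2.resize(m.astype(np.float32),(560,420),interpolation=cv2.INTER_AREA)
def fitwing(c,side,mask,th=0.13):
    """best angle, by overlap, with free in-plane shift of the model"""
    mk=mask.astype(np.float32); out=[]
    for a in np.arange(0,np.pi,np.pi/60):
        m=wingmask(c,side,a,th)
        best=max((lambda w:np.minimum(w,mk).sum()/np.maximum(w,mk).sum())(np.roll(m,(dy,dx),(0,1))) for dx in range(-8,9) for dy in range(-8,9)) if mask.sum()<600 else 0
        out.append((best,a))
    return sorted(out)[::-1]
def goal(p,heading_rel,tilt=0.13):
    """tool z into cover; tool x at heading_rel (cover frame, about its z)"""
    r,_=cov(tilt); return p,r*R.from_euler('z',heading_rel)*R.from_euler('x',np.pi)
def delta(p,r):
    s=sense(); q=R.from_rotvec(s["tool_rot"]); v=(q.inv()*r).as_rotvec()
    print("shift(tool,mm)",np.round(q.inv().apply(p-s["ee_pos"])*1e3,1),"turn",np.round(v,3),"world d",np.round((p-s["ee_pos"])*1e3,1),"t",s["clock"])
E
python3 - <<'E'
from h import *
for n in["scene","side"]:
    c=read_camera(n)
    for nm,s in(("left_wing",1),("right_wing",-1)):
        L=cut_out(nm,n)
        for d in L[:2]:
            mk=d["pixels"]; ys,xs=np.nonzero(mk)
            w=proj(c,cpt([-.21,s*.105,.032]))[0]
            print(n,nm,round(d["conf"],2),mk.sum(),xs.mean(),ys.mean(),"pred",w)
            if mk.sum()<600 and abs(xs.mean()-w[0])<15: print([(round(b,2),round(a,2)) for b,a in fitwing(c,s,mk)[:6]])
    im=c["image"]; ws=[]
    for s in(1,-1):
        u,v=proj(c,cpt([-.21,s*.105,.02]))[0].astype(int); ws.append(cv2.resize(im[v-25:v+25,u-33:u+33],(396,300),interpolation=cv2.INTER_CUBIC))
    cv2.imwrite(f"pics/{n}_w.png",np.hstack(ws))
a,b=cv2.imread("pics/scene_w.png"),cv2.imread("pics/side_w.png"); cv2.imwrite("pics/w.png",np.vstack([a,b]))
p,r=goal(cpt([-.21,.105,.132]),np.pi); delta(p,r); print(p,sense()["clock"])
E
```

```text
scene left_wing 0.69 111 333.1261261261261 165.59459459459458 pred [335.8310085  162.14674293]
[(np.float32(0.71), np.float64(1.05)), (np.float32(0.7), np.float64(0.94)), (np.float32(0.7), np.float64(0.99)), (np.float32(0.69), np.float64(1.1)), (np.float32(0.69), np.float64(0.89)), (np.float32(0.67), np.float64(0.84))]
scene right_wing 0.62 95 247.23157894736843 158.8842105263158 pred [249.45072845 154.67251539]
[(np.float32(0.71), np.float64(2.15)), (np.float32(0.7), np.float64(2.09)), (np.float32(0.7), np.float64(2.2)), (np.float32(0.69), np.float64(2.04)), (np.float32(0.69), np.float64(2.25)), (np.float32(0.65), np.float64(2.3))]
side left_wing 0.45 128 228.78125 175.2421875 pred [229.50718862 171.2008893 ]
[(np.float32(0.76), np.float64(0.52)), (np.float32(0.76), np.float64(0.47)), (np.float32(0.76), np.float64(0.58)), (np.float32(0.75), np.float64(0.63)), (np.float32(0.75), np.float64(0.42)), (np.float32(0.74), np.float64(0.68))]
side right_wing 0.72 151 243.58278145695365 234.24503311258277 pred [242.33383774 229.90252888]
[(np.float32(0.79), np.float64(2.41)), (np.float32(0.78), np.float64(2.36)), (np.float32(0.77), np.float64(2.46)), (np.float32(0.76), np.float64(2.3)), (np.float32(0.75), np.float64(2.25)), (np.float32(0.74), np.float64(2.51))]
shift(tool,mm) [-450.3 -253.1  -57.8] turn [ 0.012  0.13  -0.178] world d [ 310.9 -412.5   57.8] t 1.35
[0.55158518 0.13711409 0.31110934] 1.35
```

View pics/w.png

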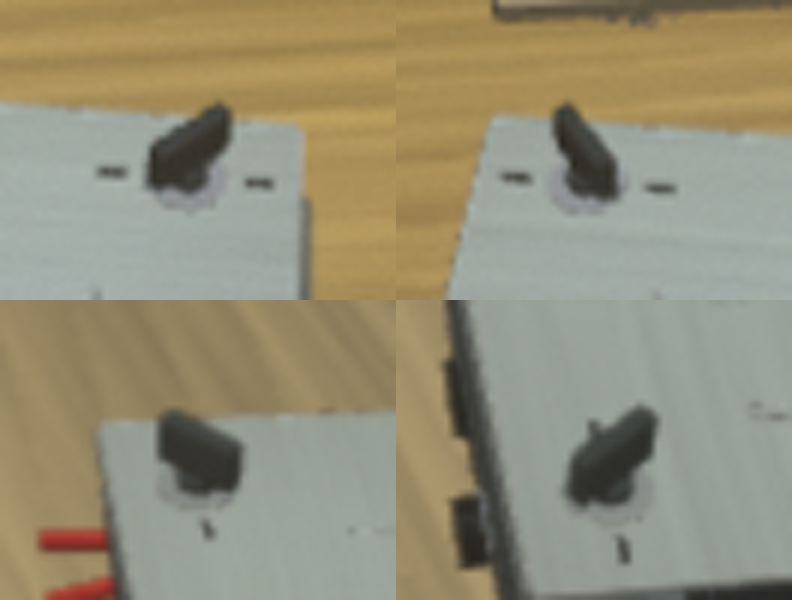

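The crops show the left wing turned counter-clockwise off its marks (fit about 0.5–1.0, mean 0.8) and the right wing off the other way (about 2.3). I'll approach the left wing with the jaws across it at about 0.8.

Run:
```python
from h import *
p,r=goal(cpt([-.21,.105,.132]),.8+np.pi/2); delta(p,r)
s=sense();print("in new tool axes",r.inv().apply(p-s["ee_pos"])*1e3)
```

```text
shift(tool,mm) [-450.3 -253.1  -57.8] turn [0.06  0.117 0.592] world d [ 310.9 -412.5   57.8] t 1.35
in new tool axes [-507.06332144   34.15314864 -108.95913792]
```

move_arm:
  rows:
    - [[0,0,-15],[0.015,0.029,0.148]]
    - [[0,0,-15],[0.015,0.029,0.148]]
    - [[0,0,-15],[0.015,0.029,0.148]]
    - [[0,0,-13],[0.015,0.029,0.148]]
    - [[-39,2.6,-4],[0,0,0]]
    - [[-39,2.6,-4],[0,0,0]]
    - [[-39,2.6,-4],[0,0,0]]
    - [[-39,2.6,-4],[0,0,0]]
    - [[-39,2.6,-4],[0,0,0]]
    - [[-39,2.6,-4],[0,0,0]]
    - [[-39,2.6,-4],[0,0,0]]
    - [[-39,2.6,-4],[0,0,0]]
    - [[-39,2.6,-4],[0,0,0]]
    - [[-39,2.6,-4],[0,0,0]]
    - [[-39,2.6,-4],[0,0,0]]
    - [[-39,2.6,-4],[0,0,0]]
    - [[-39,2.6,-4],[0,0,0]]
    - [[0,0,0],[0,0,0]]

```text
clock: 3.6
ee_pos: [0.548, 0.1362, 0.3127]
tool_rot: [-1.458, -2.641, 0.053]
wrist_force: [-0.0, 0.7, 0.4]
width: 0.0853
finger_force: 0.0
```

Run:
```python
from h import *
p,r=goal(cpt([-.21,.105,.132]),.8+np.pi/2); delta(p,r)
c=read_camera("wrist")
for o in["left_wing","right_wing","cover_front"]: print(o,[(np.round(d["position"],4).tolist(),round(d["conf"],2)) for d in spot_point(o,"wrist")[:2]])
print("model",cpt([-.21,.105,.032]),cpt([-.21,-.105,.032]),cpt([-.222,0,.006]))
im=c["image"].copy()
cv2.imwrite("pics/wr1_raw.png",im)
for m in([-.21,.135,.006],[-.21,.075,.006],[-.245,.153,.006],[-.245,-.153,.006],[-.21,-.075,.006]):
    u=proj(c,cpt(m))[0]; print(np.round(u)); cv2.circle(im,tuple(int(x) for x in u),4,(0,0,255),1)
L=cut_out("left_wing","wrist")
for d in L[:2]:
    mk=d["pixels"]; cn,_=cv2.findContours(mk.astype(np.uint8),0,1); cv2.drawContours(im,cn,-1,(0,255,0),1); print(d["conf"],mk.sum(),[cv2.minAreaRect(k) for k in cn])
cv2.imwrite("pics/wr1.png",im); print(sense()["qpos"])
```

```text
shift(tool,mm) [-1.3  3.7  1.2] turn [ 0.     0.001 -0.003] world d [ 3.6  0.9 -1.6] t 3.6
left_wing [([0.5357, 0.1369, 0.2134], 0.83)]
right_wing [([0.4975, 0.0389, 0.1885], 0.6)]
cover_front [([0.498, 0.0358, 0.1888], 0.85)]
model [0.53897807 0.14013253 0.21195315] [ 0.49008105 -0.06409548  0.21195315] [0.49968001 0.04157386 0.18772815]
[310. 185.]
[256. 234.]
[296. 136.]
[ 73. 358.]
[146. 337.]
0.64 856 [((278.5, 221.0), (56.0, 21.0), 90.0)]
[ 0.13097387  0.12244844  1.39348062  0.04638428  1.74585513 -0.43007299]
```

View pics/wr1.png

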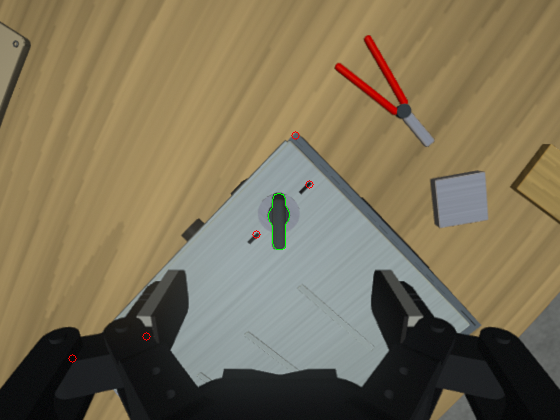

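The wrist picture shows the left wing at (279,221) pointing along the image column, i.e. along tool x, so the 0.8 estimate holds. The marks at about (305,188) and (253,238) sit ~4 px from the model, so I refine the hinge position and yaw from them.

```bash
sed -i 's/^PSI,HX,HY=.*/PSI,HX,HY=-0.235,0.711,-0.0130/; s/ if mask.sum()<600 else 0//; s/range(-8,9) for dy in range(-8,9)/range(-4,5) for dy in range(-4,5)/' h.py
cat >> h.py <<'E'
def marks(c,side):
    g=cv2.cvtColor(c["image"],6).astype(np.uint8); out=[]
    for e in(1,-1):
        u,v=proj(c,cpt([-.21,side*.105+e*.030,.006]))[0].round().astype(int)
        n,l,st,ce=cv2.connectedComponentsWithStats(((g[v-12:v+13,u-12:u+13]<100)).astype(np.uint8))
        k=[i for i in range(1,n) if 8<st[i,4]<150]
        if not k: out.append(None); continue
        i=min(k,key=lambda i:np.hypot(*(ce[i]-12))); p=ce[i]+[u-12,v-12]
        r,o=cov(); nrm=r.apply([0,0,1]); d=ray(c,p)[0]; C=np.array(c["position"])
        t=(cpt([0,0,.006])-C)@nrm/(d@nrm); out.append(C+t*d)
    return out
E
python3 - <<'E'
from h import *
c=read_camera("wrist")
m=marks(c,1); print("marks",m)
a,b=m; d=a-b; print("len",np.linalg.norm(d),"yaw",-np.arctan2(d[0],d[1]),"axis at face",(a+b)/2,"model",cpt([-.21,.105,.006]))
mk=cut_out("left_wing","wrist")[0]["pixels"]
print([(round(float(b),2),round(a,2)) for b,a in fitwing(c,1,mk)[:6]])
E
```

```text
marks [array([0.54052054, 0.16611998, 0.18617912]), array([0.52797366, 0.10709677, 0.18597764])]
len 0.060342394284454925 yaw -0.20945744872104366 axis at face [0.5342471  0.13660837 0.18607838] model [0.53370023 0.13741733 0.18617254]
[(0.85, np.float64(0.79)), (0.84, np.float64(0.73)), (0.82, np.float64(0.84)), (0.81, np.float64(0.68)), (0.78, np.float64(0.89)), (0.76, np.float64(0.63))]
```

```bash
sed -i 's/^PSI,HX,HY=.*/PSI,HX,HY=-0.228,0.7113,-0.0125/' h.py
python3 - <<'E'
from h import *
print(cpt([-.21,.105,.006]))
p,r=goal(cpt([-.21,.105,.036]),.78+np.pi/2); delta(p,r)
E
```

```text
[0.53295166 0.13667255 0.18617254]
shift(tool,mm) [-6.8 -1.3 97.8] turn [0.001 0.001 0.015] world d [ -9.7  -3.6 -97.5] t 3.95
```

move_arm:
  rows:
    - [[-5.5,-1,20],[0,0,0.015]]
    - [[0,0,26],[0,0,0]]
    - [[0,0,26],[0,0,0]]
    - [[0,0,16],[0,0,0]]
    - [[0,0,9],[0,0,0]]
    - [[0,0,0],[0,0,0]]

```text
clock: 4.7
ee_pos: [0.5366, 0.1361, 0.2161]
tool_rot: [-1.474, -2.632, 0.054]
wrist_force: [-0.0, -0.3, 0.2]
width: 0.0853
finger_force: 0.0
```

move_arm:
  hand: 0
  rows:
    - [[0,0,0],[0,0,0]]
    - [[0,0,0],[0,0,0]]
    - [[0,0,0],[0,0,0]]
    - [[0,0,0],[0,0,0]]
    - [[0,0,0],[0,0,0]]
    - [[0,0,0],[0,0,0]]
    - [[0,0,0],[0,0,0]]
    - [[0,0,0],[0,0,0]]

```text
clock: 5.7
ee_pos: [0.5368, 0.1361, 0.2167]
tool_rot: [-1.474, -2.633, 0.054]
wrist_force: [-2.2, -0.8, 3.1]
width: 0.0083
finger_force: 60.8
```

Run:
```python
from h import *
c=read_camera("wrist"); s=sense(); print(s["ft_torque"])
cv2.imwrite("pics/wr2.png",c["image"])
p,r=goal(cpt([-.21,.105,.036]),np.pi/2); delta(p,r)
```

```text
[-0.21245716  0.37071588  0.02265002]
shift(tool,mm) [-0.3 -0.1  0.7] turn [0.001 0.    0.778] world d [-0.  -0.3 -0.7] t 5.75
```

View pics/wr2.png

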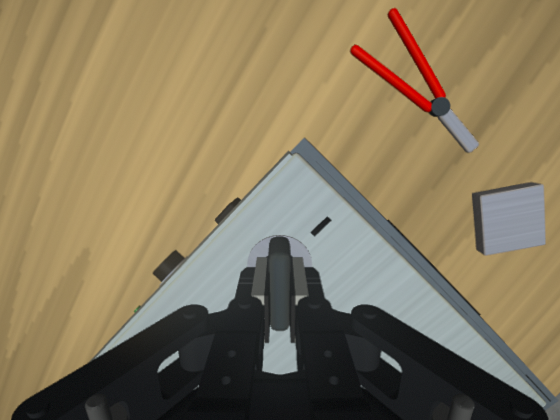

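The picture shows the wing held squarely between the pads at (280,280), with its mark at (321,226). I turn it about tool z.

move_arm:
  rows:
    - [[0,0,0],[0,0,0.06]]
    - [[0,0,0],[0,0,0.12]]
    - [[0,0,0],[0,0,0.12]]
    - [[0,0,0],[0,0,0.12]]
    - [[0,0,0],[0,0,0.12]]
    - [[0,0,0],[0,0,0.12]]
    - [[0,0,0],[0,0,0.09]]
    - [[0,0,0],[0,0,0.03]]
    - [[0,0,0],[0,0,0]]
    - [[0,0,0],[0,0,0]]

```text
clock: 7.0
ee_pos: [0.5366, 0.1361, 0.2165]
tool_rot: [-2.379, -1.889, 0.122]
wrist_force: [-4.4, -1.5, 4.3]
width: 0.0088
finger_force: 60.9
```

Run:
```python
from h import *
c=read_camera("wrist"); cv2.imwrite("pics/wr3.png",c["image"]); print(sense()["ft_torque"])
p,r=goal(cpt([-.21,.105,.036]),np.pi/2); delta(p,r)
```

```text
[-0.41433844  0.78063816  0.09574834]
shift(tool,mm) [-0.2  0.3  0.6] turn [ 0.001 -0.    -0.001] world d [ 0.1 -0.3 -0.6] t 7.05
```

View pics/wr3.png

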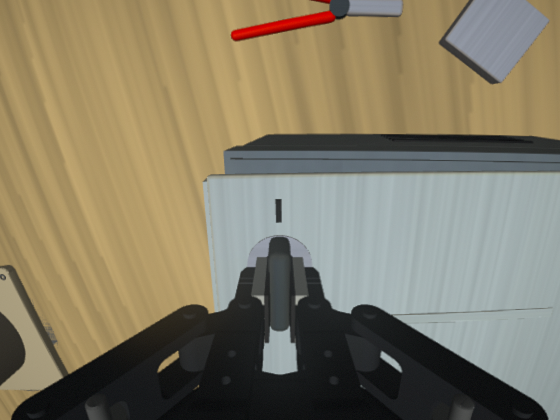

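The wing and its mark are now in one line (columns 280 and 279). I release, rise and go over the right wing.

move_arm:
  hand: 85
  rows:
    - [[0,0,0],[0,0,0]]
    - [[0,0,0],[0,0,0]]
    - [[0,0,0],[0,0,0]]
    - [[0,0,0],[0,0,0]]
    - [[0,0,0],[0,0,0]]
    - [[0,0,-15],[0,0,0]]
    - [[0,0,-30],[0,0,0]]
    - [[0,0,-30],[0,0,0]]
    - [[0,0,-25],[0,0,0]]
    - [[-30,0,0],[0,0,0.14]]

```text
clock: 8.3
ee_pos: [0.544, 0.105, 0.3199]
tool_rot: [-2.514, -1.721, 0.124]
wrist_force: [0.7, -1.7, -0.1]
width: 0.0847
finger_force: 0.0
```

Run:
```python
from h import *
p,r=goal(cpt([-.21,-.105,.132]),2.28-np.pi/2); delta(p,r)
s=sense();print(r.inv().apply(p-s["ee_pos"])*1e3,s["qpos"],s["width"])
```

```text
shift(tool,mm) [-179.9   25.2    8.4] turn [ 0.005 -0.006  0.72 ] world d [ -42.6 -176.6   -8.8] t 8.3
[-118.58231508  137.55821855    8.88719042] [0.07390414 0.09199555 1.41386959 0.03953665 1.75236242 0.44867966] 0.08467048258138005
```

move_arm:
  rows:
    - [[-36,5,1.5],[0,0,0]]
    - [[-36,5,1.5],[0,0,0]]
    - [[-36,5,1.5],[0,0,0]]
    - [[-36,5,1.5],[0,0,0]]
    - [[-36,5,1.5],[0,0,0]]
    - [[0,0,0],[0,0,0.14]]
    - [[0,0,0],[0,0,0.14]]
    - [[0,0,0],[0,0,0.14]]
    - [[0,0,0],[0,0,0.14]]
    - [[0,0,0],[0,0,0.14]]
    - [[0,0,0],[0,0,0]]

```text
clock: 9.68
ee_pos: [0.5001, -0.0728, 0.3095]
tool_rot: [-2.981, -0.764, 0.174]
wrist_force: [0.7, -0.8, 1.0]
width: 0.0849
finger_force: 0.0
```

Run:
```python
from h import *
c=read_camera("wrist"); cv2.imwrite("pics/wr4.png",c["image"])
print([(np.round(d["position"],4).tolist(),round(d["conf"],2)) for d in spot_point("right_wing","wrist")[:2]], cpt([-.21,-.105,.032]))
m=marks(c,-1); print("marks",m)
try:
  a,b=m; d=a-b; print("len",np.linalg.norm(d),"yaw",-np.arctan2(d[0],d[1]),"axis",(a+b)/2,"model",cpt([-.21,-.105,.006]))
except Exception as e: print(e)
for d in cut_out("right_wing","wrist")[:2]:
  mk=d["pixels"]; print(d["conf"],mk.sum(),cv2.minAreaRect(np.argwhere(mk)[:,::-1].astype(np.float32)))
  print([(round(float(b),2),round(a,2)) for b,a in fitwing(c,-1,mk)[:6]])
p,r=goal(cpt([-.21,-.105,.036]),2.28-np.pi/2); delta(p,r)
```

```text
[([0.4901, -0.0656, 0.2074], 0.76), ([0.5375, 0.1348, 0.2125], 0.47)] [ 0.48876867 -0.06865456  0.21195315]
marks [array([ 0.49642705, -0.03940255,  0.18562098]), array([ 0.48371378, -0.09793744,  0.18551033])]
len 0.0598996837687103 yaw -0.21386974139399995 axis [ 0.49007042 -0.06867     0.18556565] model [ 0.48548541 -0.06789273  0.18617254]
0.74 903 ((280.5, 213.5), (59.0, 21.0), 90.0)
[(0.89, np.float64(2.25)), (0.86, np.float64(2.2)), (0.86, np.float64(2.3)), (0.8, np.float64(2.36)), (0.8, np.float64(2.15)), (0.75, np.float64(2.41))]
shift(tool,mm) [ 1.4 -0.5 93.6] turn [ 0.001 -0.002  0.023] world d [-10.6   3.9 -92.9] t 9.825
```

View pics/wr4.png

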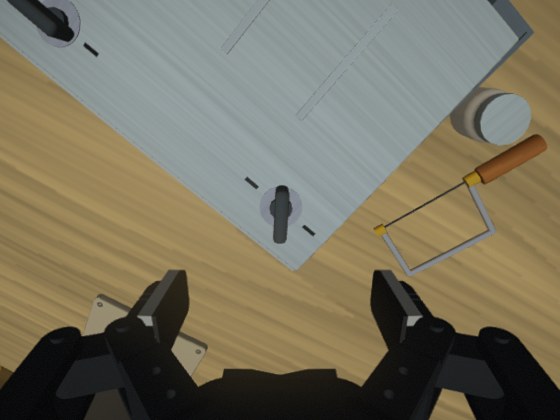

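The picture shows the right wing at (280,213), vertical, with marks at (252,183) and (308,230); the left wing at top left lies in line with its mark (90,50). The two axes and marks agree on yaw -0.213, so I update the frame.

```bash
sed -i 's/^PSI,HX,HY=.*/PSI,HX,HY=-0.213,0.7149,-0.0098/' h.py
python3 - <<'E'
from h import *
print(cpt([-.21,-.105,.006]),cpt([-.21,.105,.006]))
p,r=goal(cpt([-.21,-.105,.036]),2.24-np.pi/2); delta(p,r)
E
```

```text
[ 0.48994168 -0.06857359  0.18617254] [0.53433422 0.13668065 0.18617254]
shift(tool,mm) [ 5.   2.2 93. ] turn [-0.001 -0.003  0.048] world d [ -6.2   3.2 -92.9] t 9.825
```

move_arm:
  rows:
    - [[5,2,18],[0,0,0.03]]
    - [[0,0,25],[0,0,0]]
    - [[0,0,25],[0,0,0]]
    - [[0,0,16],[0,0,0]]
    - [[0,0,8.5],[0,0,0]]
    - [[0,0,0],[0,0,0]]

```text
clock: 10.58
ee_pos: [0.4933, -0.0692, 0.2155]
tool_rot: [-2.993, -0.718, 0.178]
wrist_force: [0.3, -0.6, 0.4]
width: 0.0851
finger_force: 0.0
```

move_arm:
  hand: 0
  rows:
    - [[0,0,0],[0,0,0]]
    - [[0,0,0],[0,0,0]]
    - [[0,0,0],[0,0,0]]
    - [[0,0,0],[0,0,0]]
    - [[0,0,0],[0,0,0]]
    - [[0,0,0],[0,0,0]]
    - [[0,0,0],[0,0,0]]
    - [[0,0,0],[0,0,0]]

```text
clock: 11.58
ee_pos: [0.4933, -0.0687, 0.2163]
tool_rot: [-2.992, -0.719, 0.177]
wrist_force: [-2.2, 3.9, 4.7]
width: 0.0089
finger_force: 61.4
```

Run:
```python
from h import *
print(sense()["ft_torque"])
p,r=goal(cpt([-.21,-.105,.036]),np.pi/2); delta(p,r)
```

```text
[ 0.58747211  0.56047915 -0.13976718]
shift(tool,mm) [0.1 0.9 0.3] turn [-0.001 -0.003 -0.886] world d [ 0.5 -0.7 -0.4] t 11.575
```

move_arm:
  rows:
    - [[0,0,0],[0,0,-0.06]]
    - [[0,0,0],[0,0,-0.12]]
    - [[0,0,0],[0,0,-0.12]]
    - [[0,0,0],[0,0,-0.12]]
    - [[0,0,0],[0,0,-0.12]]
    - [[0,0,0],[0,0,-0.12]]
    - [[0,0,0],[0,0,-0.12]]
    - [[0,0,0],[0,0,-0.08]]
    - [[0,0,0],[0,0,-0.026]]
    - [[0,0,0],[0,0,0]]
    - [[0,0,0],[0,0,0]]

```text
clock: 12.95
ee_pos: [0.4927, -0.0681, 0.2161]
tool_rot: [-2.362, -1.906, 0.121]
wrist_force: [-6.5, 6.6, 5.3]
width: 0.0087
finger_force: 61.5
```

move_arm:
  hand: 85
  rows:
    - [[0,0,0],[0,0,0]]
    - [[0,0,0],[0,0,0]]
    - [[0,0,0],[0,0,0]]
    - [[0,0,0],[0,0,0]]
    - [[0,0,0],[0,0,0]]
    - [[0,0,-15],[0,0,0]]
    - [[0,0,-30],[0,0,0]]
    - [[0,0,-30],[0,0,0]]
    - [[0,0,-20],[0,0,0]]
    - [[0,0,0],[0,0,0]]

```text
clock: 14.2
ee_pos: [0.5066, -0.0724, 0.313]
tool_rot: [-2.368, -1.909, 0.116]
wrist_force: [0.2, 0.3, 0.0]
width: 0.0848
finger_force: 0.0
```

Run:
```python
from h import *
c=read_camera("wrist"); cv2.imwrite("pics/wr5.png",c["image"])
m=marks(c,-1)
try:
  a,b=m; d=a-b; print("len",np.linalg.norm(d),"yaw",-np.arctan2(d[0],d[1]),"axis",(a+b)/2,"model",cpt([-.21,-.105,.006]))
except Exception as e: print(e,m)
for nm,s in(("right_wing",-1),("left_wing",1)):
 for d in cut_out(nm,"wrist")[:1]:
  print(nm,d["conf"],[(round(float(b),2),round(a,2)) for b,a in fitwing(c,s,d["pixels"])[:5]])
# press pose: TCP 22 mm above cover_front, level tilt ~0.06, heading pi/2; hover 50 mm higher
_,r=goal(None,np.pi/2,0.06); p=cpt([-.222,0,.006])+[0,0,.022+.05]; delta(p,r)
s=sense(); print(r.inv().apply(p-s["ee_pos"])*1e3,p)
```

```text
unsupported operand type(s) for -: 'float' and 'NoneType' [array([ 0.49640016, -0.03906744,  0.18616272]), None]
right_wing 0.62 [(0.88, np.float64(0.0)), (0.85, np.float64(0.05)), (0.85, np.float64(3.09)), (0.8, np.float64(0.1)), (0.8, np.float64(3.04))]
shift(tool,mm) [105.  -20.8  53. ] turn [-0.07  -0.002 -0.001] world d [ -4.5 108.5 -49.6] t 14.35
[105.12742653 -24.35903045  51.15244412] [0.5005081  0.03656884 0.25972815]
```

View pics/wr5.png

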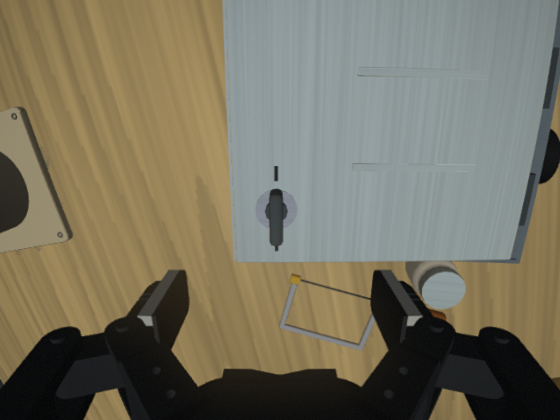

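The right wing at (276,217) is in line with both its marks (276,173) and (276,247). Now I shut the fingers and hover over the press point.

move_arm:
  hand: 0
  rows:
    - [[20,-4,0],[-0.035,0,0]]
    - [[30,-6,0],[-0.035,0,0]]
    - [[30,-8,0],[0,0,0]]
    - [[25,-6,0],[0,0,0]]
    - [[0,0,15],[0,0,0]]
    - [[0,0,20],[0,0,0]]
    - [[0,0,16],[0,0,0]]
    - [[0,0,0],[0,0,0]]
    - [[0,0,0],[0,0,0]]

```text
clock: 15.48
ee_pos: [0.5015, 0.0359, 0.2616]
tool_rot: [-2.41, -1.941, 0.054]
wrist_force: [1.1, 0.6, 0.2]
width: 0.0002
finger_force: 0.0
```

Run:
```python
from h import *
s=sense(); print(s["width"])
for th in(.13,.09,.05,.0):
    _,r=goal(None,np.pi/2,0.06); p=cpt([-.222,0,.006],th)-.022*r.apply([0,0,1]); print(th,p); delta(p,r)
for n in("scene","side"):
  read_camera(n); print([(np.round(d["position"],4).tolist(),round(d["conf"],2)) for d in spot_point("cover_front",n)[:1]])
```

```text
0.00024234873965265868
0.13 [0.5017975  0.03628997 0.20968856]
shift(tool,mm) [ 0.3  3.2 51.8] turn [ 0.001 -0.002 -0.002] world d [  0.3   0.3 -51.9] t 15.475
0.09 [0.50061162 0.03654645 0.20088917]
shift(tool,mm) [ 0.2  2.5 60.6] turn [ 0.001 -0.002 -0.002] world d [ -0.9   0.6 -60.7] t 15.475
0.05 [0.49977061 0.03672834 0.19204829]
shift(tool,mm) [ 0.2  2.2 69.5] turn [ 0.001 -0.002 -0.002] world d [ -1.8   0.8 -69.5] t 15.475
0.0 [0.49920634 0.03685039 0.18096041]
shift(tool,mm) [ 0.2  2.2 80.6] turn [ 0.001 -0.002 -0.002] world d [ -2.3   0.9 -80.6] t 15.475
[([0.4979, 0.0359, 0.1858], 0.6)]
[([0.5025, 0.0351, 0.1874], 0.7)]
```

move_arm:
  rows:
    - [[0,3,15],[0,0,0]]
    - [[0,0,20],[0,0,0]]
    - [[0,0,11],[0,0,0]]
    - [[0,0,4],[0,0,0]]
    - [[0,0,2],[0,0,0]]
    - [[0,-0.2,2],[0,0,0]]
    - [[0,-0.2,2],[0,0,0]]
    - [[0,0,0],[0,0,0]]

```text
clock: 16.68
ee_pos: [0.5011, 0.0367, 0.2056]
tool_rot: [-2.409, -1.942, 0.053]
wrist_force: [-0.8, -0.5, 3.8]
width: 0.0
finger_force: 1.8
```

move_arm:
  rows:
    - [[0,-0.1,2],[0,0,0]]
    - [[0,-0.1,2],[0,0,0]]
    - [[0,-0.1,2],[0,0,0]]
    - [[0,-0.1,2],[0,0,0]]
    - [[0,0,2],[0,0,0]]
    - [[0,0,0],[0,0,0]]

```text
clock: 17.42
ee_pos: [0.4999, 0.0369, 0.1953]
tool_rot: [-2.409, -1.942, 0.054]
wrist_force: [-0.6, -0.0, 5.2]
width: -0.0001
finger_force: 2.8
```

move_arm:
  rows:
    - [[0,0,1.5],[0,0,0]]
    - [[0,0,1.5],[0,0,0]]
    - [[0,0,1.5],[0,0,0]]
    - [[0,0,1.5],[0,0,0]]
    - [[0,0,1.5],[0,0,0]]
    - [[0,0,0],[0,0,0]]

```text
clock: 18.18
ee_pos: [0.4995, 0.037, 0.1881]
tool_rot: [-2.409, -1.942, 0.054]
wrist_force: [-1.8, 0.1, 7.5]
width: 0.0003
finger_force: 3.7
```

Force still follows the spring, so the pins have entered the slots.

move_arm:
  rows:
    - [[0,0,1.2],[0,0,0]]
    - [[0,0,1.2],[0,0,0]]
    - [[0,0,1.2],[0,0,0]]
    - [[0,0,1.2],[0,0,0]]
    - [[0,0,0],[0,0,0]]
    - [[0,0,0],[0,0,0]]

```text
clock: 18.92
ee_pos: [0.4993, 0.037, 0.1836]
tool_rot: [-2.409, -1.942, 0.054]
wrist_force: [-2.3, -0.1, 8.7]
width: 0.0001
finger_force: 4.2
```

move_arm:
  rows:
    - [[0,0,0.7],[0,0,0]]
    - [[0,0,0.7],[0,0,0]]
    - [[0,0,0.7],[0,0,0]]
    - [[0,0,0.5],[0,0,0]]
    - [[0,0,0],[0,0,0]]
    - [[0,0,0],[0,0,0]]

```text
clock: 19.68
ee_pos: [0.4992, 0.0371, 0.1812]
tool_rot: [-2.409, -1.942, 0.053]
wrist_force: [-2.5, -0.2, 8.9]
width: -0.0001
finger_force: 4.6
```

move_arm:
  rows:
    - [[0,0,0.5],[0,0,0]]
    - [[0,0,0.5],[0,0,0]]
    - [[0,0,0],[0,0,0]]
    - [[0,0,0],[0,0,0]]

```text
clock: 20.18
ee_pos: [0.4993, 0.0371, 0.1809]
tool_rot: [-2.41, -1.942, 0.053]
wrist_force: [-5.6, -0.7, 15.1]
width: -0.0002
finger_force: 7.2
```

The stop is met at exactly the predicted height (0.1809 m), with 15 N. I take a last look at flatness and the wings.

Run:
```python
from h import *
t=[]
for n in("scene","side"):
    c=read_camera(n)
    for nm,s in(("left_wing",1),("right_wing",-1)):
        print(n,nm,[np.round(d["position"],4).tolist() for d in spot_point(nm,n)[:1]],cpt([-.21,s*.105,.032],0))
        for d in cut_out(nm,n)[:1]:
            if d["pixels"].sum()<600: print([(round(float(b),2),round(a,2)) for b,a in fitwing(c,s,d["pixels"],0)[:3]])
    u,v=proj(c,cpt([-.18,0,0],0))[0].astype(int); t.append(cv2.resize(c["image"][v-65:v+65,u-85:u+85],(400,306),interpolation=cv2.INTER_CUBIC))
cv2.imwrite("pics/end.png",np.hstack(t)); s=sense(); print(s["wrist_force"],s["clock"])
```

```text
scene left_wing [[0.532, 0.1386, 0.1883]] [0.53184203 0.13721966 0.185     ]
scene right_wing [[0.4862, -0.0642, 0.1822]] [ 0.48744949 -0.06803458  0.185     ]
[(0.84, np.float64(0.0)), (0.84, np.float64(0.05)), (0.84, np.float64(3.09))]
side left_wing [] [0.53184203 0.13721966 0.185     ]
side right_wing [[0.4836, -0.0654, 0.1869]] [ 0.48744949 -0.06803458  0.185     ]
[(0.81, np.float64(0.05)), (0.8, np.float64(0.0)), (0.8, np.float64(3.09))]
[-4.77780471 -0.01692662 14.39861273] 20.675
```

View pics/end.png

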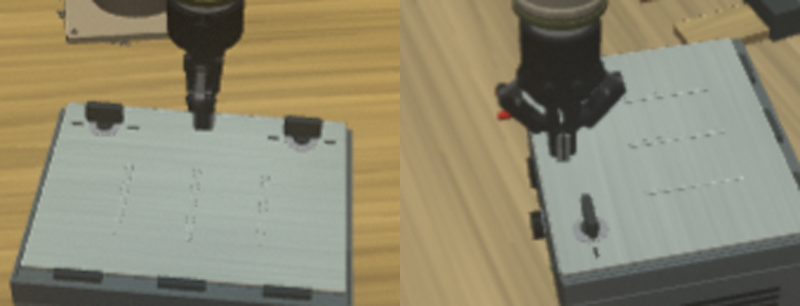

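The picture shows the cover flat, both wings at (105,112) and (303,128) in line with their marks, and the fingertips pressing at mid-width (203,125). I hand it in.

```bash
python3 -c "
from rig import *
print(job_done())"
```

```text
the job is handed in; nothing more can be done
None
```

I lined up both wings with their marks, pressed the cover flat onto the frame, and handed the job in at about 21 s with the fingertips still holding it down at about 14 N; the bystanders were not touched.

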